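# Clear the used coaster into the wash pan

## Robot

A 6-joint arm with a two-finger parallel gripper is mounted at the origin on the work surface. World frame = base frame: x ahead of the robot, y to its left, z up, the work surface at z = 0. Lengths are in m, angles in rad, forces in N, time in s.
With the tool pointing down it reaches from about 0.35 to 0.975 m from the base axis. Payload 4.9 kg.
Tool frame: the origin (TCP) lies midway between the tips of the shut fingers; the grasp point (between the pads) lies 19 mm behind it (manip.pinch_z is the x of the grasp point in the tool frame, in m); x points along the fingers, y is the direction in which the jaws open and shut, and the axes are right-handed (so a half turn about x gives the same grasp; the last joint's range is limited). The gripper opens to 85 mm and grips with 20 to 120 N. Pads are 22 mm wide; open, the fingers measure 114 mm over their backs; the gripper's body (76 mm by 85 mm) begins 54 mm behind the grasp point. The pads swing forward as they close: fully open they stand 13 mm farther back than shut.
Start: joints at [1.144, 0.053, 1.613, -0, 1.476, -0.119], TCP at [0.189, 0.596, 0.231] pointing down, gripper open.
Joint ranges: [-3.01, 3.01], [-1.01, 2.22], [0.06, 2.58], [-1.02, 4.17], [0.09, 2.62], [-3.14, 3.14]. Speed limits (rad/s): [2.57, 2.57, 3.14, 3.14, 3.14, 3.14].

## Interface

Orientations are given as a unit quaternion [w, x, y, z].
In Python, from plant import sensors, cams, workorder, manip gives the robot as it stands.
- The arm moves only by the tool drive_tool, never from a script. Its argument "series" is a list of rows, each an object of numbers: "x", "y", "z": the shift along the tool's x, y, z in units of 25 mm (1.0 is 25 mm); "ax", "ay", "az": the turn, a rotation vector about the tool's x, y, z in units of 5 degrees (1.0 is 5 degrees). A call has 1 to 5 rows; each row is the pose to reach, as a shift and turn from the pose commanded when the call began, along the tool's axes at that moment; what a row does not reach only later rows make up. A row lasts 1/12 s, in which the tool goes at most 41.7 mm and 7.16 degrees, less where a joint would pass 70% of its speed; a pose out of reach is approached as far as the arm can. A call with a gripper value outside its range is refused whole. "hand" is the opening, from 0 (shut) to 1 (fully open), set as the call begins (left out, the last holds). The fingers move at their own pace and stop on an object; the grip force is fixed at half the most. Time passes only in rows, so rows that repeat a pose let the fingers close. It gives the time, the measured TCP pose, the force and the opening at its end, in the units of the state.
- sensors.state(): the state, without advancing time (a new reading comes with each control period).
- cams.grab_frame(name): name is "side" or "top" or "wrist"; returns a dict with "img" (384x512x3 uint8, blue, green, red), "camera_matrix" (3x3 intrinsics, pixels), "cam_to_world" (4x4, takes a point from camera to world coordinates). Camera axes: x right, y down, z forward; pixel columns grow to the right and rows downward; lengths in m; the calibration is good to about 2 mm. A picture is of the moment at which its call begins. There is no depth.
- workorder.job_done(): hands the job in, once; it reports no verdict.
The state is a dict: "time": time; "joint_pos": joint angles; "joint_vel": joint speeds; "joint_efforts": joint torques, N m; "tool_pos": TCP position; "tool_rot": TCP orientation; "contact_force": force on the tool from outside, world axes, zero at the start; "ft_torque": the same for the moment, N m; "gripper_width": opening from 0.0 (shut) to 1.0 (fully open).
Only numpy, scipy, OpenCV 4.12 (cv2) and the standard library are available. Lean on these libraries where they do the work, as an engineer would, in place of code of your own. Each camera call takes 0.05 s, during which the arm holds its last target.

## Task

Pull the wash pan under the drinks shelf right out by its handle, bring the used square coaster forward from the shelf's back upstand and push it off the shelf's front edge so that it drops into the pan, then slide the pan fully home again with the coaster in it. The coaster is too wide to grasp and lies against the upstand, so come down on it slowly, feel for its worn top and draw it forward with a moderate press, never bearing down hard on it, and leave everything else standing where it is.

Things in the scene. Friction and masses are not known exactly. Their poses are not given: they have to be found in the camera images.
- unit: Fixed metal drinks shelf, 360 (y) x 195 (x) x 150 high; place and yaw vary. Origin: on the counter below the middle of its front edge; x points away from the front into the depth, y along the edge, z up. Shelf surface 150 above the origin, open at its front edge x = 0. Back upstand 35 high, front face at x = 125; side upstands 22 high, inner faces at y = +-172.
- coaster: Used coaster: loose lacquered wood square, 90 x 90 x 9, faced with worn grippy cork 86 square that stands 1 to 10 mm proud of the wood (differs each time: feel for it); 0.09-0.16 kg. Origin: centre of underside. Starts flat, back within 3 mm of the back upstand, 33 behind the front edge, at left, middle or right. A fingertip pressed on it with 5-15 N drags it; over 70 N is too hard: touch at about 10 mm/s.
- pan (a joint): How far the wash pan is pulled out, m: 0 = fully home, 0.11 = against its stop. It slides along the unit's -x (towards the robot) against about 2.5 N of friction and stays where left. Starts up to 12 mm out.
- pan_handle (a point): Middle of the pan's black bar handle: level round bar, 10 thick, 80 long along the unit's y, its axis 36 in front of the pan's front panel and 132 above the counter (18 below the shelf surface). Axes as the unit's; moves with the pan.
- pan_in (a point): Centre of the steel wash pan's inner floor, 16 above the counter; axes as the unit's; moves with the pan. Open top, 168 (x) x 312 (y) inside; walls rise to 102 above the counter, the front panel to 138. Fully out, about 105 mm of it lies open in front of the shelf's edge.
- jar: Bystander on the shelf: small amber jar with white lid, 46 dia x 55 high; origin centre of underside. Leave alone.
- jigger: Bystander on the shelf: copper hourglass-shaped measure, 44 dia x 58 high; origin centre of underside. Leave alone.
- tumbler: Bystander on the counter to the left: tall clear tumbler, 84 dia x 190 high; origin centre of underside.
- fruit_pan: Bystander on the counter to the right: steel pan with lemons, 260 x 160 x 90 high; origin centre of underside.
- syrup: Bystander on the counter to the left: amber bottle, 64 dia x 190 high; origin centre of underside.
- muddler: Bystander on the counter to the right: upright wooden muddler, 40 dia x 190 high; origin centre of underside.
- bowl: Bystander on the counter to the left: white bowl, 120 dia x 50 high; origin centre of underside.
Not all that is in view belongs to the job. Of the things that look like the coaster, the smallest one is meant.

How it is judged:
On the way, in this order (a step that is already met when the one before it is completed fails the run):
1. the wash pan is pulled right out, at least 95 mm (value of joint pan above 0.095 m), for 0.2 s.
2. the coaster has dropped off the front edge into the pan (x of coaster in the frame of pan_in between -0.086 and 0.086 m and y of coaster in the frame of pan_in between -0.158 and 0.158 m and z of coaster in the frame of pan_in between -0.01 and 0.085 m and value of joint pan above 0.06 m), for 0.2 s.
At the end, for the whole second after the job is handed in: The coaster lies at rest (under 20 mm/s) inside the wash pan, its origin within the pan's walls and less than 85 mm above the pan's floor, and the pan is home to within 6 mm (x of coaster in the frame of pan_in between -0.086 and 0.086 m and y of coaster in the frame of pan_in between -0.158 and 0.158 m and z of coaster in the frame of pan_in between -0.01 and 0.085 m and value of joint pan below 0.006 m and linear speed of coaster below 0.02 m/s); the robot touches nothing.
It fails at once if the coaster is pressed with more than 70 N (contact force between the fingers and coaster above 70 N).
It fails at once if the jar or jigger on the shelf is moved by more than 30 mm or tipped (distance of any of jar, jigger from where it was at the start of the episode above 0.03 m or angle between any of jar, jigger's own z axis and vertical above 0.4 rad).
It fails at once if a thing standing on the counter is moved by more than 30 mm or tipped (distance of any of tumbler, fruit_pan, syrup, muddler, bowl from where it was at the start of the episode above 0.03 m or angle between any of tumbler, fruit_pan, syrup, muddler, bowl's own z axis and vertical above 0.4 rad).
It also fails if it takes over 67 s, if anything falls off the work surface, if the arm or the gripper's body presses on something with over 40 N, if the wrist force passes 120 N, or if a joint passes its speed limit or range.

## Working session

There is one attempt and no reset: what is moved stays moved. The work goes in short steps, Python scripts to look and compute and a tool call to move; the robot and the scene stay as the last step left them, time stands still between calls to the robot, and variables do not carry over. Pictures are saved under pics/ and viewed, and the job is handed in when it is done.

Besides the shell and the picture viewer there is one more tool, called by a JSON object that holds its "method" and its "body", one argument or row to a line. drive_tool: Moves the arm, as the interface text tells. Its arguments: {"type":"object","properties":{"series":{"type":"array","items":{"type":"object","properties":{"x":{"type":"number"},"y":{"type":"number"},"z":{"type":"number"},"ax":{"type":"number"},"ay":{"type":"number"},"az":{"type":"number"}}}},"hand":{"type":"number"}},"required":["series"]}

```bash
ls; mkdir -p pics; python3 - <<'E'
from plant import sensors,cams,manip
import cv2
print(sensors.state(), manip.pinch_z)
for n in ["side","top","wrist"]:
    f=cams.grab_frame(n); cv2.imwrite(f"pics/{n}0.png",f["img"]); print(n,f["camera_matrix"].tolist(),f["cam_to_world"].round(4).tolist())
E
```

```text
pics
{'time': 0.0, 'joint_pos': array([ 1.14399429e+00,  5.33221157e-02,  1.61429601e+00, -3.74327624e-05,
        1.47595614e+00, -1.18993557e-01]), 'joint_vel': array([ 0.0009552 ,  0.00104743,  0.0008186 ,  0.00056408, -0.00098714,
        0.00104055]), 'joint_efforts': array([ 6.87654992e-04, -3.93674076e+01, -3.70175421e+01, -7.49842172e-06,
        7.14581736e-03, -1.74710704e-05]), 'tool_pos': array([0.1891071 , 0.59506134, 0.23008333]), 'tool_rot': array([ 0.69857256,  0.10771808,  0.69892484, -0.10907454]), 'contact_force': array([-0.12249569, -0.13355005, -0.47447995]), 'ft_torque': array([ 0.0366337 , -0.00859088,  0.02824888]), 'gripper_width': 0.9983041844775369} -0.0187
side [[391.308840739228, 0.0, 252.02658007285797], [0.0, 391.308840739228, 190.4610611453018], [0.0, 0.0, 1.0]] [[0.2672, 0.8848, -0.3816, 0.9761], [0.9636, -0.2455, 0.1055, -0.1421], [-0.0004, -0.3959, -0.9183, 1.2632], [0.0, 0.0, 0.0, 1.0]]
top [[433.0697296308705, 0.0, 255.68694248284913], [0.0, 433.0697296308705, 190.78045947538024], [0.0, 0.0, 1.0]] [[0.0273, -0.9931, 0.1142, 0.3324], [-0.9996, -0.028, -0.0042, 0.0055], [0.0074, -0.114, -0.9934, 1.4369], [0.0, 0.0, 0.0, 1.0]]
wrist [[307.4598116676843, 0.0, 256.7332663717009], [0.0, 307.4598116676843, 193.2445173664149], [0.0, 0.0, 1.0]] [[0.3029, 0.9059, 0.296, 0.1128], [0.953, -0.2872, -0.0962, 0.6195], [-0.0021, 0.3113, -0.9503, 0.3731], [0.0, 0.0, 0.0, 1.0]]
```

View pics/side0.png

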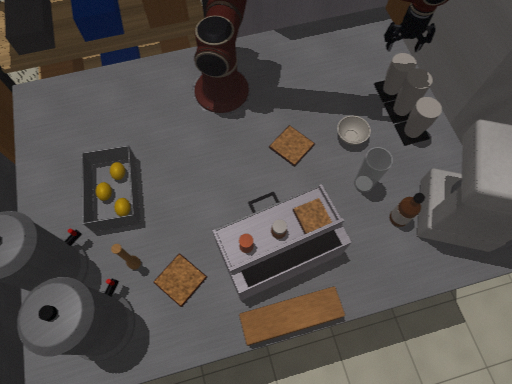

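View pics/top0.png

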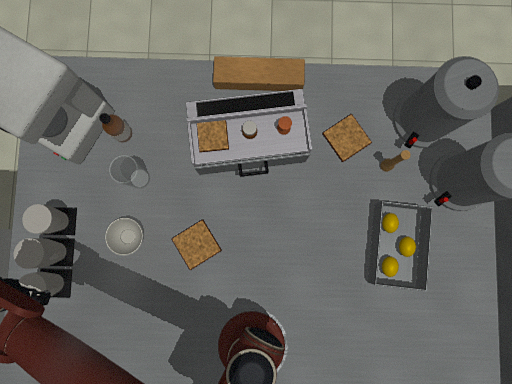

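View pics/wrist0.png

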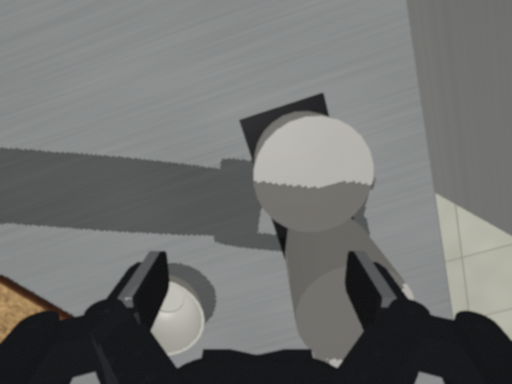

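The side view shows the unit around (280,240), with the coaster at (312,215), the jar lid at (280,230), the copper jigger at (246,243) and the black handle at (264,203). In the top view they are at coaster (213,135), jar (249,130), jigger (285,125) and handle (253,169). The larger boards on the counter are decoys. Next I'll enlarge both views.

```bash
python3 - <<'E'
import cv2
a=cv2.imread("pics/top0.png")[80:190,175:325]; cv2.imwrite("pics/topc.png",cv2.resize(a,None,fx=5,fy=5,interpolation=cv2.INTER_CUBIC))
a=cv2.imread("pics/side0.png")[175:300,200:360]; cv2.imwrite("pics/sidec.png",cv2.resize(a,None,fx=4.5,fy=4.5,interpolation=cv2.INTER_CUBIC))
E
```

```text
(no output)
```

View pics/topc.png

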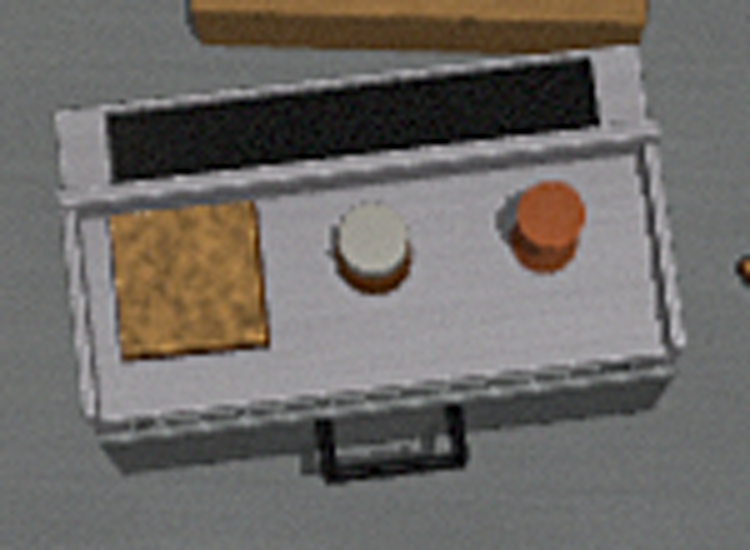

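View pics/sidec.png

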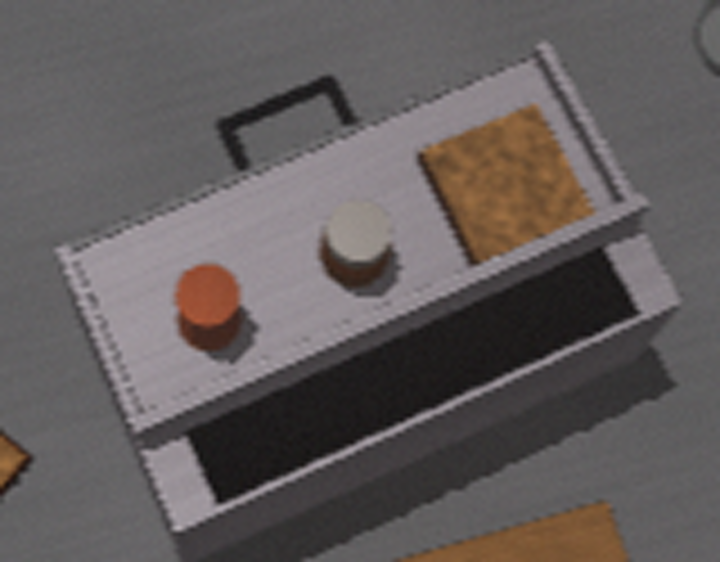

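```bash
cat > h.py <<'E'
import numpy as np
from plant import cams
def ray(f,u,v):
    K=f["camera_matrix"];T=f["cam_to_world"]
    d=T[:3,:3]@np.linalg.solve(K,[u,v,1.]);return T[:3,3],d/np.linalg.norm(d)
def plane(f,u,v,z):
    o,d=ray(f,u,v);return o+d*(z-o[2])/d[2]
def tri(a,b):
    (o1,d1),(o2,d2)=a,b
    A=np.c_[d1,-d2];s=np.linalg.lstsq(A,o2-o1,rcond=None)[0]
    p,q=o1+s[0]*d1,o2+s[1]*d2
    return (p+q)/2,np.linalg.norm(p-q)
E
python3 - <<'E'
from h import *
t=cams.grab_frame("top");s=cams.grab_frame("side")
tp=lambda x,y:((x+.5)/5-.5+175,(y+.5)/5-.5+80)
sp=lambda x,y:((x+.5)/4.5-.5+200,(y+.5)/4.5-.5+175)
P={"hL":((328,473),(332,81)),"hR":((463,459),(222,126)),
"cFL":((120,357),(538,106)),"cFR":((268,346),(420,154)),"cBL":((108,213),(592,212)),"cBR":((253,202),(472,264)),
"edgeL":((98,418),(541,50)),"edgeR":((675,355),(64,250)),"jar":((374,238),(360,232)),"jig":((550,212),(208,296))}
H=dict(h=.132,c=.163,e=.160,j=.206)
for k,(a,b) in P.items():
    z=H[k[0]]
    print(k,*tri(ray(t,*tp(*a)),ray(s,*sp(*b))),"pl",plane(t,*tp(*a),z)[:2],plane(s,*sp(*b),z)[:2])
for a in [(120,422),(655,370)]: print("edge z.15 top",plane(t,*tp(*a),.15))
for b in [(130,222),(480,77)]: print("edge z.15 side",plane(s,*sp(*b),.15))
E
```

```text
hL [0.53175587 0.0492045  0.13454977] 0.0017408515524771758 pl [0.53192476 0.04844434] [0.53094062 0.05049103]
hR [ 0.54296908 -0.03299511  0.13234806] 0.0011475565932480836 pl [ 0.5428942  -0.03356416] [ 0.5429645  -0.03240217]
cFL [0.59533267 0.17534186 0.15599063] 0.0010368034693679904 pl [0.59373733 0.17391199] [0.59784869 0.17384642]
cFR [0.60562126 0.08758204 0.1521748 ] 0.002424474236586224 pl [0.60298391 0.08572738] [0.60949066 0.08652518]
cBL [0.68004112 0.1829606  0.1676057 ] 0.0025944146976039015 pl [0.68172397 0.1848679 ] [0.67852093 0.18302167]
cBR [0.69111274 0.09691416 0.16183701] 0.00205090736709261 pl [0.69108676 0.0978215 ] [0.69119054 0.09565043]
edgeL [0.55766088 0.188151   0.15995448] 0.004701883868072577 pl [0.55693623 0.18586322] [0.55815818 0.19048698]
edgeR [ 0.60712107 -0.15865809  0.15171212] 0.0018113034451654518 pl [ 0.6051815  -0.15848685] [ 0.61008017 -0.15765689]
jar [0.66153071 0.02488668 0.19988781] 0.002487977702976408 pl [0.65957288 0.02359384] [0.66361483 0.0251368 ]
jig [ 0.67813048 -0.07819436  0.20613892] 0.0006822028129673641 pl [ 0.67809359 -0.0785364 ] [ 0.67816795 -0.07785353]
edge z.15 top [0.55663377 0.17394646 0.15      ]
edge z.15 top [ 0.59773885 -0.14779059  0.15      ]
edge z.15 side [ 0.59958662 -0.11110801  0.15      ]
edge z.15 side [0.5623657 0.1463237 0.15     ]
```

```bash
cat >> h.py <<'E'
from plant import sensors
from scipy.spatial.transform import Rotation as R
PSI=np.radians(7.5); O=np.array([.5815,.0145,0.])
UX=np.array([np.cos(PSI),np.sin(PSI),0]);UY=np.array([-np.sin(PSI),np.cos(PSI),0]);UZ=np.array([0,0,1.])
def unit(p): d=np.array(p)-O; return np.array([d@UX,d@UY,d[2]])
def world(p): return O+p[0]*UX+p[1]*UY+p[2]*UZ
def go(p,sgn=1,rot=True,wx=False):
    s=sensors.state();q=s["tool_rot"];Rc=R.from_quat([q[1],q[2],q[3],q[0]])
    X=-UZ;Y=sgn*UX;Z=np.cross(X,Y)
    Rt=R.from_matrix(np.c_[X,Y,Z])
    d=Rc.inv().apply((np.array(p) if wx else world(p))-s["tool_pos"])/.025
    a=(Rc.inv()*Rt).as_rotvec(degrees=True)/5
    print("t",round(s["time"],2),"unit",unit(s["tool_pos"]).round(4),"F",s["contact_force"].round(1),"shift",d.round(2),"turn",a.round(2),"w",round(s["gripper_width"],2),"q6",s["joint_pos"][5].round(2))
E
python3 - <<'E'
from h import *
t=cams.grab_frame("top")
s=sensors.state();q=s["tool_rot"];print(R.from_quat([q[1],q[2],q[3],q[0]]).as_matrix().round(3))
for sg in (1,-1): go([-.0425,-.0005,.30],sg)
print(unit([.5374,.0081,.132]),unit([.643,.1357,.16]),unit([.6603,.0245,.2]),unit([.678,-.078,.2]))
for n,u,v,z in [("tumbler",124,168,.19),("tumb base",140,178,0),("bowl",124,237,.05),("syrup",105,119,.19)]: print(n,plane(t,u,v,z))
E
```

```text
[[-0.     0.303  0.953]
 [-0.001  0.953 -0.303]
 [-1.    -0.001 -0.   ]]
t 0.3 unit [-0.3131  0.6271  0.2309] F [-1.2  0.7 -0.6] shift [ -2.75 -18.13  20.46] turn [1.297e+01 0.000e+00 1.000e-02] w 1.0 q6 -0.12
t 0.3 unit [-0.3131  0.6271  0.2309] F [-1.2  0.7 -0.6] shift [ -2.75 -18.13  20.46] turn [-2.303e+01 -1.000e-02  0.000e+00] w 1.0 q6 -0.12
[-0.04455809 -0.00058904  0.132     ] [0.07679363 0.11213576 0.16      ] [ 0.07943112 -0.00037102  0.2       ] [ 0.08360076 -0.10430443  0.2       ]
tumbler [0.5316716  0.38494325 0.19      ]
tumb base [0.52972887 0.38729755 0.        ]
bowl [0.33231032 0.41380686 0.05      ]
syrup [0.67609626 0.44983152 0.19      ]
```

{"method": "drive_tool", "body": {
  "series": [
    {"x":-1,"y":-0.5,"z":0.6,"ax":1.2},
    {"x":-1.6,"y":-1.5,"z":1.7,"ax":2.5},
    {"x":-2,"y":-2.6,"z":2.9,"ax":3.8},
    {"x":-2.4,"y":-3.7,"z":4.1,"ax":5.1},
    {"x":-2.75,"y":-4.8,"z":5.3,"ax":6.4}
  ],
  "hand": 0.38
}}

```text
schema error: expected keys x, y, z, ax, ay, az
```

```bash
python3 -c "
from h import *
go([-.0445,-.0005,.30])"
```

```text
t 0.3 unit [-0.3131  0.6271  0.2309] F [-1.2  0.7 -0.6] shift [ -2.75 -18.17  20.39] turn [1.297e+01 0.000e+00 1.000e-02] w 1.0 q6 -0.12
```

{"method": "drive_tool", "body": {
  "series": [
    {"x":-1,"y":-0.5,"z":0.6,"ax":1.2,"ay":0,"az":0},
    {"x":-1.6,"y":-1.5,"z":1.7,"ax":2.5,"ay":0,"az":0},
    {"x":-2,"y":-2.6,"z":2.9,"ax":3.8,"ay":0,"az":0},
    {"x":-2.4,"y":-3.7,"z":4.1,"ax":5.1,"ay":0,"az":0},
    {"x":-2.75,"y":-4.8,"z":5.3,"ax":6.4,"ay":0,"az":0}
  ],
  "hand": 0.38
}}

```text
time: 0.72
tool_pos: [0.2795, 0.4401, 0.3008]
tool_rot: [0.641, 0.299, 0.641, -0.298]
contact_force: [1.0, 0.7, -0.4]
gripper_width: 0.382
```

```bash
python3 -c "
from h import *
go([-.0445,-.0005,.30])"
```

```text
t 0.72 unit [-0.2439  0.4614  0.3008] F [ 1.   0.7 -0.4] shift [ 0.03 -3.24 19.86] turn [ 6.52 -0.   -0.01] w 0.38 q6 0.16
```

{"method": "drive_tool", "body": {
  "series": [
    {"x":0,"y":-0.25,"z":1.5,"ax":1.3,"ay":0,"az":0},
    {"x":0,"y":-0.5,"z":3,"ax":2.6,"ay":0,"az":0},
    {"x":0,"y":-0.75,"z":4.5,"ax":3.9,"ay":0,"az":0},
    {"x":0,"y":-1,"z":6,"ax":5.2,"ay":0,"az":0},
    {"x":0,"y":-1.25,"z":7.5,"ax":6.5,"ay":0,"az":0}
  ]
}}

```text
time: 1.13
tool_pos: [0.3772, 0.2767, 0.3002]
tool_rot: [0.532, 0.466, 0.532, -0.466]
contact_force: [0.2, 0.8, -1.2]
gripper_width: 0.38
```

```bash
python3 -c "
from h import *
go([-.0445,-.0005,.25])"
```

```text
t 1.13 unit [-0.1684  0.2867  0.3002] F [ 0.2  0.8 -1.2] shift [ 2.01  4.94 11.49] turn [ 0.01 -0.   -0.01] w 0.38 q6 0.34
```

{"method": "drive_tool", "body": {
  "series": [
    {"x":0,"y":0.6,"z":1.45,"ax":0,"ay":0,"az":0},
    {"x":0.4,"y":1.2,"z":2.9,"ax":0,"ay":0,"az":0},
    {"x":0.6,"y":1.8,"z":4.3,"ax":0,"ay":0,"az":0},
    {"x":0.8,"y":2.4,"z":5.7,"ax":0,"ay":0,"az":0},
    {"x":1,"y":3,"z":7.1,"ax":0,"ay":0,"az":0}
  ]
}}

```text
time: 1.55
tool_pos: [0.4758, 0.1109, 0.2749]
tool_rot: [0.533, 0.465, 0.533, -0.464]
contact_force: [1.4, 0.9, -0.0]
gripper_width: 0.378
```

```bash
python3 -c "
from h import *
go([-.0445,-.0005,.22])"
```

```text
t 1.55 unit [-0.0922  0.1094  0.2749] F [ 1.4  0.9 -0. ] shift [2.2  1.88 4.41] turn [ 0.07 -0.   -0.01] w 0.38 q6 -0.06
```

{"method": "drive_tool", "body": {
  "series": [
    {"x":0.6,"y":0.6,"z":1.3,"ax":0,"ay":0,"az":0},
    {"x":1.1,"y":1.2,"z":2.6,"ax":0,"ay":0,"az":0},
    {"x":1.6,"y":1.7,"z":3.8,"ax":0,"ay":0,"az":0},
    {"x":1.8,"y":1.88,"z":4.4,"ax":0,"ay":0,"az":0},
    {"x":1.8,"y":1.88,"z":4.4,"ax":0,"ay":0,"az":0}
  ]
}}

```text
time: 1.97
tool_pos: [0.5368, 0.0075, 0.2277]
tool_rot: [0.531, 0.465, 0.533, -0.467]
contact_force: [-0.1, 0.2, -0.7]
gripper_width: 0.38
```

```bash
python3 -c "
from h import *
import cv2
go([-.0445,-.0005,.112])
for n in ['wrist','side']:
  f=cams.grab_frame(n); cv2.imwrite(f'pics/{n}1.png',f['img'])
"
```

```text
t 1.97 unit [-0.0452 -0.0011  0.2277] F [-0.1  0.2 -0.7] shift [ 4.63  0.05 -0.02] turn [ 0.03 -0.    0.04] w 0.38 q6 -0.26
```

View pics/wrist1.png

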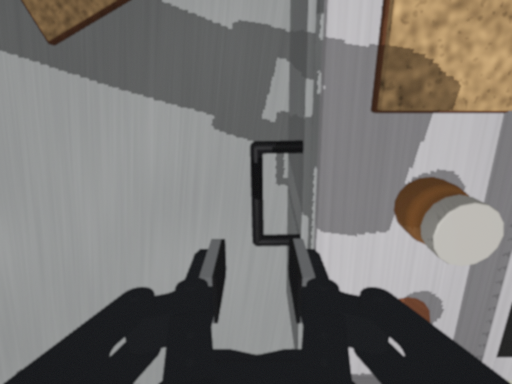

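The wrist view shows the bar at column 257, from rows 147 to 240, with the finger tips either side at columns 217 and 297. The bar is centred between them, so I'll refine the yaw from this view.

```bash
python3 -c "
from h import *
f=cams.grab_frame('wrist')
P=[plane(f,u,v,.132) for u,v in [(257,147),(259,240)]]
print(P,unit(P[0]),unit(P[1]))
d=P[0]-P[1];print(np.linalg.norm(d),np.degrees(np.arctan2(-d[0],d[1])))
Q=[plane(f,u,v,.159) for u,v in [(376,110),(511,111),(386,2)]]
for q in Q:print(unit(q))
d=Q[1]-Q[0];print(np.degrees(np.arctan2(d[1],d[0])));d=Q[2]-Q[0];print(np.degrees(np.arctan2(-d[0],d[1])))
go([-.0445,-.0005,.112])
"
```

```text
[array([0.5311781, 0.0489275, 0.132    ]), array([ 0.5438805 , -0.03087545,  0.132     ])] [-0.0453977   0.04070129  0.132     ] [-0.04322035 -0.04007693  0.132     ]
0.08080756040779716 9.044015960771167
[0.03433071 0.07056862 0.159     ]
[0.12514674 0.07039494 0.159     ]
[0.03243719 0.13397179 0.159     ]
7.390428299755294
9.210612082500836
t 2.12 unit [-0.0449  0.0021  0.2303] F [ 0.2 -0.3 -0.4] shift [4.73 0.01 0.11] turn [ 0.07 -0.01 -0.  ] w 0.38 q6 -0.26
```

{"method": "drive_tool", "body": {
  "series": [
    {"x":1,"y":0,"z":0,"ax":0,"ay":0,"az":0},
    {"x":2,"y":0,"z":0,"ax":0,"ay":0,"az":0},
    {"x":3,"y":0,"z":0,"ax":0,"ay":0,"az":0},
    {"x":3.9,"y":0,"z":0,"ax":0,"ay":0,"az":0},
    {"x":4.7,"y":0,"z":0,"ax":0,"ay":0,"az":0}
  ]
}}

```text
time: 2.53
tool_pos: [0.5364, 0.0119, 0.112]
tool_rot: [0.534, 0.464, 0.533, -0.464]
contact_force: [0.2, 0.2, 0.9]
gripper_width: 0.383
```

{"method": "drive_tool", "body": {
  "series": [
    {"x":0,"y":0,"z":0,"ax":0,"ay":0,"az":0},
    {"x":0,"y":0,"z":0,"ax":0,"ay":0,"az":0},
    {"x":0,"y":0,"z":0,"ax":0,"ay":0,"az":0},
    {"x":0,"y":0,"z":0,"ax":0,"ay":0,"az":0},
    {"x":0,"y":0,"z":0,"ax":0,"ay":0,"az":0}
  ],
  "hand": 0
}}

```text
time: 2.95
tool_pos: [0.5361, 0.0115, 0.1123]
tool_rot: [0.532, 0.465, 0.534, -0.464]
contact_force: [-2.4, 5.0, -6.7]
gripper_width: 0.09
```

```bash
python3 -c "
from h import *
go([-.1545,-.0005,.112])"
```

```text
t 2.95 unit [-0.0454  0.003   0.1123] F [-2.4  5.  -6.7] shift [ 0.02 -4.37  0.11] turn [ 0.08 -0.03  0.01] w 0.09 q6 -0.26
```

{"method": "drive_tool", "body": {
  "series": [
    {"x":0,"y":-0.5,"z":0,"ax":0,"ay":0,"az":0},
    {"x":0,"y":-1.2,"z":0,"ax":0,"ay":0,"az":0},
    {"x":0,"y":-1.9,"z":0,"ax":0,"ay":0,"az":0},
    {"x":0,"y":-2.6,"z":0,"ax":0,"ay":0,"az":0},
    {"x":0,"y":-3.2,"z":0,"ax":0,"ay":0,"az":0}
  ]
}}

```text
time: 3.37
tool_pos: [0.4572, -0.0004, 0.1123]
tool_rot: [0.534, 0.465, 0.533, -0.464]
contact_force: [4.3, 2.1, -11.3]
gripper_width: 0.096
```

{"method": "drive_tool", "body": {
  "series": [
    {"x":0,"y":-0.4,"z":0,"ax":0,"ay":0,"az":0},
    {"x":0,"y":-0.7,"z":0,"ax":0,"ay":0,"az":0},
    {"x":0,"y":-0.9,"z":0,"ax":0,"ay":0,"az":0},
    {"x":0,"y":-1.0,"z":0,"ax":0,"ay":0,"az":0},
    {"x":0,"y":-1.05,"z":0,"ax":0,"ay":0,"az":0}
  ]
}}

```text
time: 3.78
tool_pos: [0.4315, -0.0043, 0.1123]
tool_rot: [0.533, 0.465, 0.533, -0.464]
contact_force: [6.8, 1.7, -14.7]
gripper_width: 0.092
```

```bash
python3 -c "
from h import *
import cv2
go([-.1545,-.0005,.112])
for n in ['side']:
  f=cams.grab_frame(n); cv2.imwrite(f'pics/{n}2.png',f['img'])
"
```

```text
t 3.78 unit [-0.1512  0.0009  0.1123] F [  6.8   1.7 -14.7] shift [ 0.01 -0.13  0.06] turn [ 0.07  0.   -0.01] w 0.09 q6 -0.32
```

View pics/side2.png

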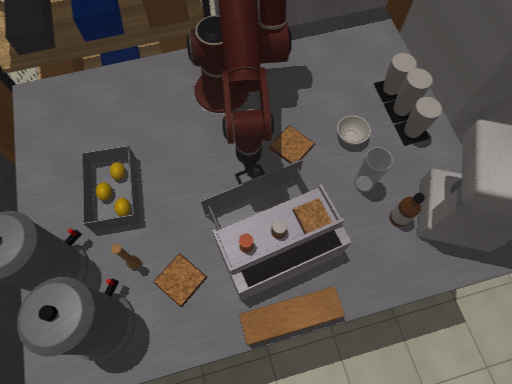

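The pan is out: its front panel runs from (205,205) to (300,170), and the coaster is still at (312,215). I'll nudge it to the stop, let go and rise.

{"method": "drive_tool", "body": {
  "series": [
    {"x":0,"y":-0.1,"z":0,"ax":0,"ay":0,"az":0},
    {"x":0,"y":-0.15,"z":0,"ax":0,"ay":0,"az":0},
    {"x":0,"y":-0.15,"z":0,"ax":0,"ay":0,"az":0}
  ]
}}

```text
time: 4.08
tool_pos: [0.4316, -0.0043, 0.1124]
tool_rot: [0.536, 0.468, 0.53, -0.462]
contact_force: [18.0, 3.6, -24.8]
gripper_width: 0.095
```

{"method": "drive_tool", "body": {
  "series": [
    {"x":0,"y":0,"z":0,"ax":0,"ay":0,"az":0},
    {"x":0,"y":0,"z":0,"ax":0,"ay":0,"az":0},
    {"x":0,"y":0,"z":0,"ax":0,"ay":0,"az":0},
    {"x":0,"y":0,"z":0,"ax":0,"ay":0,"az":0}
  ],
  "hand": 0.38
}}

```text
time: 4.42
tool_pos: [0.4293, -0.0052, 0.1145]
tool_rot: [0.534, 0.465, 0.532, -0.464]
contact_force: [0.4, -0.3, -0.2]
gripper_width: 0.38
```

{"method": "drive_tool", "body": {
  "series": [
    {"x":-1,"y":0,"z":0,"ax":0,"ay":0,"az":0},
    {"x":-2.3,"y":0,"z":0,"ax":0,"ay":0,"az":0},
    {"x":-3.6,"y":0,"z":0,"ax":0,"ay":0,"az":0},
    {"x":-4.9,"y":0,"z":0,"ax":0,"ay":0,"az":0},
    {"x":-5.6,"y":0,"z":0,"ax":0,"ay":0,"az":0}
  ]
}}

```text
time: 4.83
tool_pos: [0.4295, -0.0052, 0.2583]
tool_rot: [0.535, 0.466, 0.531, -0.463]
contact_force: [0.2, -0.5, 0.1]
gripper_width: 0.385
```

```bash
python3 -c "
from h import *
import cv2
go([.100,.114,.215])
for n in ['wrist','top']:
  f=cams.grab_frame(n); cv2.imwrite(f'pics/{n}3.png',f['img'])
"
```

```text
t 4.83 unit [-0.1533  0.0003  0.2583] F [ 0.2 -0.5  0.1] shift [ 1.79 10.15 -4.49] turn [ 0.07  0.03 -0.08] w 0.39 q6 -0.32
```

View pics/wrist3.png

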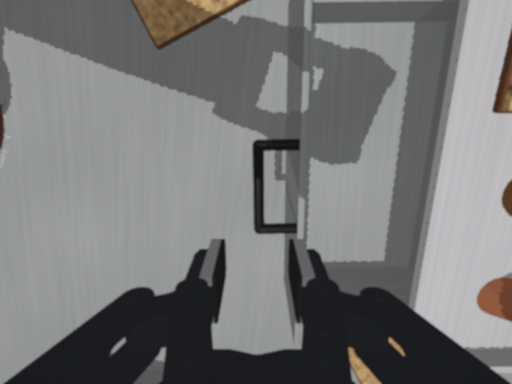

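{"method": "drive_tool", "body": {
  "series": [
    {"x":0,"y":1,"z":-0.5,"ax":0,"ay":0,"az":0},
    {"x":0,"y":2.4,"z":-1.1,"ax":0,"ay":0,"az":0},
    {"x":0,"y":3.8,"z":-1.7,"ax":0,"ay":0,"az":0},
    {"x":0,"y":5.2,"z":-2.3,"ax":0,"ay":0,"az":0},
    {"x":0,"y":6.6,"z":-2.9,"ax":0,"ay":0,"az":0}
  ],
  "hand": 0
}}

```text
time: 5.35
tool_pos: [0.5823, 0.0907, 0.2508]
tool_rot: [0.533, 0.464, 0.534, -0.465]
contact_force: [-0.1, -0.7, 0.5]
gripper_width: 0.002
```

{"method": "drive_tool", "body": {
  "series": [
    {"x":0,"y":1.2,"z":-0.6,"ax":0,"ay":0,"az":0},
    {"x":0,"y":2.3,"z":-1.1,"ax":0,"ay":0,"az":0},
    {"x":0,"y":3.1,"z":-1.5,"ax":0,"ay":0,"az":0},
    {"x":0.5,"y":3.4,"z":-1.6,"ax":0,"ay":0,"az":0},
    {"x":1,"y":3.4,"z":-1.6,"ax":0,"ay":0,"az":0}
  ]
}}

```text
time: 5.77
tool_pos: [0.661, 0.1414, 0.2257]
tool_rot: [0.533, 0.464, 0.533, -0.464]
contact_force: [0.0, 0.6, -0.4]
gripper_width: -0.001
```

```bash
python3 -c "
from h import *
import cv2
go([.095,.114,.175])
for n in ['wrist','top']:
  f=cams.grab_frame(n); cv2.imwrite(f'pics/{n}4.png',f['img'])
"
```

```text
t 5.77 unit [0.0953 0.1155 0.2257] F [ 0.   0.6 -0.4] shift [ 2.03 -0.01  0.06] turn [0.08 0.   0.01] w -0.0 q6 -0.04
```

View pics/wrist4.png

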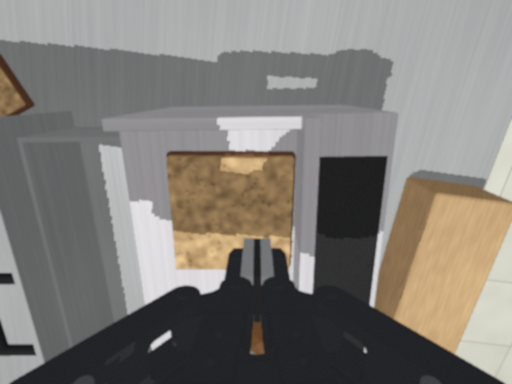

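View pics/top4.png

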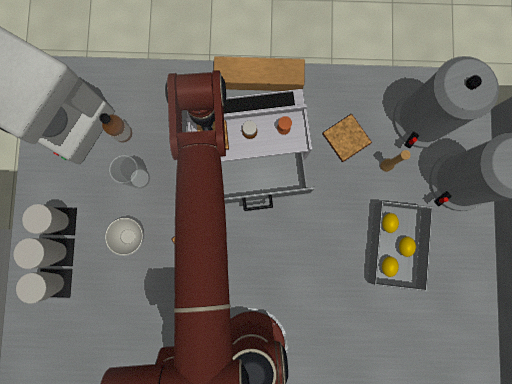

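The wrist view shows the coaster from (168,153) to (294,268), with the shut finger tips at (258,243) above its rear half. The top view shows the pan fully out, with its handle at (258,202). I'll check the coaster's position from the wrist view.

```bash
python3 -c "
from h import *
f=cams.grab_frame('wrist')
for u,v in [(168,153),(294,153),(175,268),(291,265)]: print(unit(plane(f,u,v,.162)).round(4))
go([.092,.114,.172])
"
```

```text
[0.0313 0.1557 0.162 ]
[0.1153 0.1563 0.162 ]
[0.0292 0.0679 0.162 ]
[0.1168 0.0715 0.162 ]
t 5.92 unit [0.092  0.1144 0.2238] F [ 0.6 -0.9 -0.7] shift [2.07 0.01 0.02] turn [0.07 0.   0.07] w -0.0 q6 -0.04
```

{"method": "drive_tool", "body": {
  "series": [
    {"x":0.4,"y":0,"z":0,"ax":0,"ay":0,"az":0},
    {"x":0.9,"y":0,"z":0,"ax":0,"ay":0,"az":0},
    {"x":1.4,"y":0,"z":0,"ax":0,"ay":0,"az":0},
    {"x":1.7,"y":0,"z":0,"ax":0,"ay":0,"az":0},
    {"x":1.8,"y":0,"z":0,"ax":0,"ay":0,"az":0}
  ]
}}

```text
time: 6.33
tool_pos: [0.6586, 0.1405, 0.1795]
tool_rot: [0.532, 0.464, 0.534, -0.466]
contact_force: [-0.3, -0.7, -0.6]
gripper_width: -0.003
```

{"method": "drive_tool", "body": {
  "series": [
    {"x":0.03,"y":0,"z":0,"ax":0,"ay":0,"az":0},
    {"x":0.06,"y":0,"z":0,"ax":0,"ay":0,"az":0},
    {"x":0.1,"y":0,"z":0,"ax":0,"ay":0,"az":0},
    {"x":0.13,"y":0,"z":0,"ax":0,"ay":0,"az":0},
    {"x":0.16,"y":0,"z":0,"ax":0,"ay":0,"az":0}
  ]
}}

```text
time: 6.75
tool_pos: [0.6605, 0.141, 0.1791]
tool_rot: [0.533, 0.465, 0.533, -0.464]
contact_force: [1.1, -0.5, -0.0]
gripper_width: -0.001
```

{"method": "drive_tool", "body": {
  "series": [
    {"x":0.03,"y":0,"z":0,"ax":0,"ay":0,"az":0},
    {"x":0.06,"y":0,"z":0,"ax":0,"ay":0,"az":0},
    {"x":0.1,"y":0,"z":0,"ax":0,"ay":0,"az":0},
    {"x":0.13,"y":0,"z":0,"ax":0,"ay":0,"az":0},
    {"x":0.16,"y":0,"z":0,"ax":0,"ay":0,"az":0}
  ]
}}

```text
time: 7.17
tool_pos: [0.6601, 0.1409, 0.1743]
tool_rot: [0.533, 0.465, 0.533, -0.465]
contact_force: [-0.0, -0.7, -0.8]
gripper_width: -0.002
```

{"method": "drive_tool", "body": {
  "series": [
    {"x":0.03,"y":0,"z":0,"ax":0,"ay":0,"az":0},
    {"x":0.06,"y":0,"z":0,"ax":0,"ay":0,"az":0},
    {"x":0.1,"y":0,"z":0,"ax":0,"ay":0,"az":0}
  ]
}}

```text
time: 7.42
tool_pos: [0.6602, 0.1409, 0.1719]
tool_rot: [0.533, 0.465, 0.533, -0.465]
contact_force: [-0.4, 0.0, 0.6]
gripper_width: -0.002
```

{"method": "drive_tool", "body": {
  "series": [
    {"x":0.03,"y":0,"z":0,"ax":0,"ay":0,"az":0},
    {"x":0.06,"y":0,"z":0,"ax":0,"ay":0,"az":0},
    {"x":0.1,"y":0,"z":0,"ax":0,"ay":0,"az":0}
  ]
}}

```text
time: 7.67
tool_pos: [0.6602, 0.1409, 0.1694]
tool_rot: [0.533, 0.465, 0.533, -0.465]
contact_force: [-0.4, -0.1, -0.1]
gripper_width: 0.0
```

{"method": "drive_tool", "body": {
  "series": [
    {"x":0.03,"y":0,"z":0,"ax":0,"ay":0,"az":0},
    {"x":0.06,"y":0,"z":0,"ax":0,"ay":0,"az":0}
  ]
}}

```text
time: 7.83
tool_pos: [0.6601, 0.1409, 0.1679]
tool_rot: [0.533, 0.465, 0.533, -0.465]
contact_force: [0.2, -0.4, 0.2]
gripper_width: -0.002
```

{"method": "drive_tool", "body": {
  "series": [
    {"x":0.03,"y":0,"z":0,"ax":0,"ay":0,"az":0},
    {"x":0.06,"y":0,"z":0,"ax":0,"ay":0,"az":0}
  ]
}}

```text
time: 8.0
tool_pos: [0.6602, 0.1409, 0.1664]
tool_rot: [0.533, 0.465, 0.533, -0.465]
contact_force: [0.5, 0.1, -0.4]
gripper_width: -0.004
```

{"method": "drive_tool", "body": {
  "series": [
    {"x":0.03,"y":0,"z":0,"ax":0,"ay":0,"az":0},
    {"x":0.06,"y":0,"z":0,"ax":0,"ay":0,"az":0}
  ]
}}

```text
time: 8.17
tool_pos: [0.6603, 0.1409, 0.1659]
tool_rot: [0.533, 0.465, 0.533, -0.464]
contact_force: [-1.9, 0.4, 6.8]
gripper_width: -0.002
```

{"method": "drive_tool", "body": {
  "series": [
    {"x":0.015,"y":0,"z":0,"ax":0,"ay":0,"az":0},
    {"x":0.015,"y":0,"z":0,"ax":0,"ay":0,"az":0}
  ]
}}

```text
time: 8.33
tool_pos: [0.6605, 0.1409, 0.1659]
tool_rot: [0.533, 0.465, 0.533, -0.464]
contact_force: [-1.9, 0.2, 5.4]
gripper_width: 0.003
```

{"method": "drive_tool", "body": {
  "series": [
    {"x":0.03,"y":0,"z":0,"ax":0,"ay":0,"az":0},
    {"x":0.06,"y":0,"z":0,"ax":0,"ay":0,"az":0}
  ]
}}

```text
time: 8.5
tool_pos: [0.6609, 0.141, 0.1659]
tool_rot: [0.534, 0.465, 0.533, -0.464]
contact_force: [-3.8, -1.0, 12.0]
gripper_width: -0.002
```

Contact is at about z 0.166, so the cork stands roughly 7 mm proud. I'm pressing at about 12 N and will start drawing it forward slowly.

{"method": "drive_tool", "body": {
  "series": [
    {"x":0,"y":-0.1,"z":0,"ax":0,"ay":0,"az":0},
    {"x":0,"y":-0.2,"z":0,"ax":0,"ay":0,"az":0},
    {"x":0,"y":-0.3,"z":0,"ax":0,"ay":0,"az":0},
    {"x":0,"y":-0.4,"z":0,"ax":0,"ay":0,"az":0}
  ]
}}

```text
time: 8.83
tool_pos: [0.6525, 0.1397, 0.1659]
tool_rot: [0.535, 0.466, 0.531, -0.463]
contact_force: [1.9, 0.6, 5.9]
gripper_width: -0.002
```

```bash
python3 -c "
from h import *
import cv2
go([.02,.114,.166])
for n in ['wrist']:
  f=cams.grab_frame(n); cv2.imwrite(f'pics/{n}5.png',f['img'])
"
```

```text
t 8.83 unit [0.0868 0.1149 0.1659] F [1.9 0.6 5.9] shift [-0.02 -2.67  0.02] turn [ 0.07  0.   -0.08] w -0.0 q6 -0.04
```

View pics/wrist5.png

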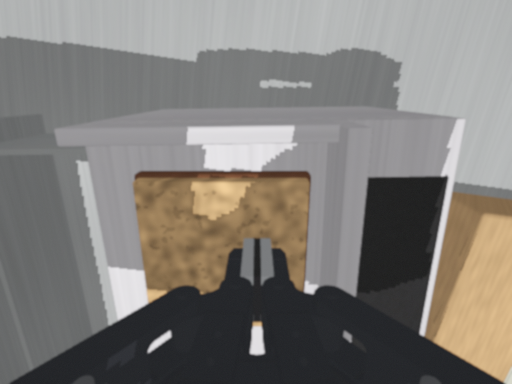

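In the wrist view the coaster's right edge is at column 309 and the upstand foot at about 322. I'll check how far the coaster moved.

```bash
python3 -c "
from h import *
f=cams.grab_frame('wrist')
for u,v in [(136,178),(309,178)]: print(unit(plane(f,u,v,.166)).round(4))
for u,v in [(322,172)]: print(unit(plane(f,u,v,.15)).round(4))
go([.02,.114,.166])
"
```

```text
[0.0278 0.1553 0.166 ]
[0.1109 0.1557 0.166 ]
[0.1206 0.1546 0.15  ]
t 8.93 unit [0.0864 0.1149 0.1659] F [2.3 0.6 6.7] shift [-0.02 -2.66  0.02] turn [ 0.07  0.   -0.07] w -0.0 q6 -0.04
```

{"method": "drive_tool", "body": {
  "series": [
    {"x":0.03,"y":-0.1,"z":0,"ax":0,"ay":0,"az":0},
    {"x":0.03,"y":-0.25,"z":0,"ax":0,"ay":0,"az":0},
    {"x":0.03,"y":-0.4,"z":0,"ax":0,"ay":0,"az":0},
    {"x":0.03,"y":-0.55,"z":0,"ax":0,"ay":0,"az":0},
    {"x":0.03,"y":-0.7,"z":0,"ax":0,"ay":0,"az":0}
  ]
}}

```text
time: 9.35
tool_pos: [0.6357, 0.1374, 0.1659]
tool_rot: [0.535, 0.467, 0.531, -0.462]
contact_force: [2.8, 0.6, 7.8]
gripper_width: 0.0
```

{"method": "drive_tool", "body": {
  "series": [
    {"x":0,"y":-0.15,"z":0,"ax":0,"ay":0,"az":0},
    {"x":0,"y":-0.3,"z":0,"ax":0,"ay":0,"az":0},
    {"x":0,"y":-0.45,"z":0,"ax":0,"ay":0,"az":0},
    {"x":0,"y":-0.6,"z":0,"ax":0,"ay":0,"az":0},
    {"x":0,"y":-0.7,"z":0,"ax":0,"ay":0,"az":0}
  ]
}}

```text
time: 9.77
tool_pos: [0.6183, 0.135, 0.1659]
tool_rot: [0.535, 0.467, 0.531, -0.462]
contact_force: [2.9, 0.6, 7.8]
gripper_width: -0.0
```

```bash
python3 -c "
from h import *
import cv2
go([.02,.114,.166])
for n in ['wrist','side']:
  f=cams.grab_frame(n); cv2.imwrite(f'pics/{n}6.png',f['img'])
"
```

```text
t 9.77 unit [0.0522 0.1146 0.1659] F [2.9 0.6 7.8] shift [-0.02 -1.29  0.02] turn [ 0.07  0.   -0.1 ] w -0.0 q6 -0.04
```

View pics/wrist6.png

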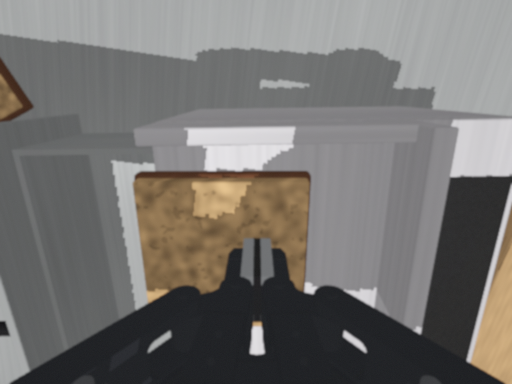

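The coaster is moving with the finger, its right edge still at column 309, and the gap to the upstand has widened. I'll keep drawing.

{"method": "drive_tool", "body": {
  "series": [
    {"x":0,"y":-0.15,"z":0,"ax":0,"ay":0,"az":0},
    {"x":0,"y":-0.3,"z":0,"ax":0,"ay":0,"az":0},
    {"x":0,"y":-0.45,"z":0,"ax":0,"ay":0,"az":0},
    {"x":0,"y":-0.6,"z":0,"ax":0,"ay":0,"az":0},
    {"x":0,"y":-0.7,"z":0,"ax":0,"ay":0,"az":0}
  ]
}}

```text
time: 10.28
tool_pos: [0.601, 0.1326, 0.1659]
tool_rot: [0.535, 0.467, 0.531, -0.462]
contact_force: [2.7, -0.3, 8.0]
gripper_width: 0.002
```

{"method": "drive_tool", "body": {
  "series": [
    {"x":0,"y":-0.15,"z":0,"ax":0,"ay":0,"az":0},
    {"x":0,"y":-0.3,"z":0,"ax":0,"ay":0,"az":0},
    {"x":0,"y":-0.4,"z":0,"ax":0,"ay":0,"az":0},
    {"x":0,"y":-0.5,"z":0,"ax":0,"ay":0,"az":0}
  ]
}}

```text
time: 10.62
tool_pos: [0.5887, 0.1309, 0.1659]
tool_rot: [0.535, 0.467, 0.531, -0.462]
contact_force: [2.7, 0.6, 7.6]
gripper_width: -0.003
```

```bash
python3 -c "
from h import *
import cv2
go([.08,.114,.220])
for n in ['wrist','side']:
  f=cams.grab_frame(n); cv2.imwrite(f'pics/{n}7.png',f['img'])
"
```

```text
t 10.62 unit [0.0224 0.1144 0.1659] F [2.7 0.6 7.6] shift [-2.14  2.32  0.03] turn [ 0.07  0.   -0.1 ] w -0.0 q6 -0.04
```

View pics/wrist7.png

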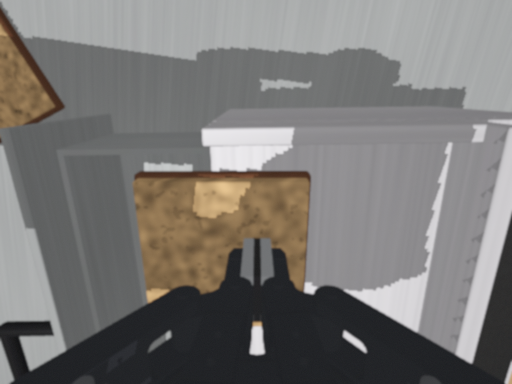

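The coaster now straddles the front edge, which is at about column 212, with its centre slightly behind it. I'll lift, move behind its rear edge and come down there to push.

{"method": "drive_tool", "body": {
  "series": [
    {"x":-0.3,"y":0,"z":0,"ax":0,"ay":0,"az":0},
    {"x":-0.8,"y":0.2,"z":0,"ax":0,"ay":0,"az":0},
    {"x":-1.1,"y":1.2,"z":0,"ax":0,"ay":0,"az":0},
    {"x":-1.1,"y":2.2,"z":0,"ax":0,"ay":0,"az":0},
    {"x":-1.1,"y":2.4,"z":0,"ax":0,"ay":0,"az":0}
  ]
}}

```text
time: 11.13
tool_pos: [0.6483, 0.139, 0.1911]
tool_rot: [0.534, 0.465, 0.532, -0.464]
contact_force: [-0.5, 0.0, -0.5]
gripper_width: -0.002
```

```bash
python3 -c "
from h import *
import cv2
go([.08,.112,.156])
for n in ['wrist','side']:
  f=cams.grab_frame(n); cv2.imwrite(f'pics/{n}8.png',f['img'])
"
```

```text
t 11.13 unit [0.0825 0.1147 0.1911] F [-0.5  0.  -0.5] shift [ 1.41 -0.11  0.11] turn [ 0.07  0.   -0.04] w -0.0 q6 -0.04
```

View pics/wrist8.png

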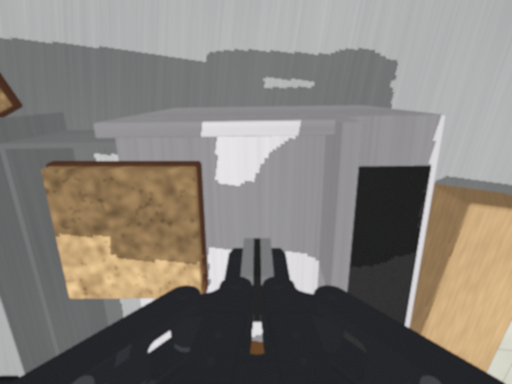

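The coaster lies across the edge with its back edge at column 205, clear of the tips at column 257. Going down behind it.

{"method": "drive_tool", "body": {
  "series": [
    {"x":0.4,"y":0,"z":0,"ax":0,"ay":0,"az":0},
    {"x":0.8,"y":0,"z":0,"ax":0,"ay":0,"az":0},
    {"x":1.15,"y":0,"z":0,"ax":0,"ay":0,"az":0},
    {"x":1.4,"y":0,"z":0,"ax":0,"ay":0,"az":0},
    {"x":1.4,"y":0,"z":0,"ax":0,"ay":0,"az":0}
  ]
}}

```text
time: 11.65
tool_pos: [0.6432, 0.1386, 0.1515]
tool_rot: [0.532, 0.463, 0.534, -0.466]
contact_force: [-0.2, -0.4, 0.5]
gripper_width: -0.005
```

{"method": "drive_tool", "body": {
  "series": [
    {"x":0,"y":-0.3,"z":0.05,"ax":0,"ay":0,"az":0},
    {"x":0,"y":-0.6,"z":0.1,"ax":0,"ay":0,"az":0},
    {"x":0,"y":-0.8,"z":0.1,"ax":0,"ay":0,"az":0},
    {"x":0,"y":-1.0,"z":0.1,"ax":0,"ay":0,"az":0},
    {"x":0,"y":-1.2,"z":0.1,"ax":0,"ay":0,"az":0}
  ]
}}

```text
time: 12.07
tool_pos: [0.6157, 0.1322, 0.1557]
tool_rot: [0.533, 0.465, 0.533, -0.464]
contact_force: [0.6, 0.2, 0.4]
gripper_width: 0.0
```

```bash
python3 -c "
from h import *
import cv2
go([.0,.112,.156])
for n in ['wrist','side']:
  f=cams.grab_frame(n); cv2.imwrite(f'pics/{n}9.png',f['img'])
"
```

```text
t 12.07 unit [0.0493 0.1122 0.1557] F [0.6 0.2 0.4] shift [-0.01 -1.97 -0.  ] turn [ 0.07  0.   -0.02] w 0.0 q6 -0.04
```

View pics/wrist9.png

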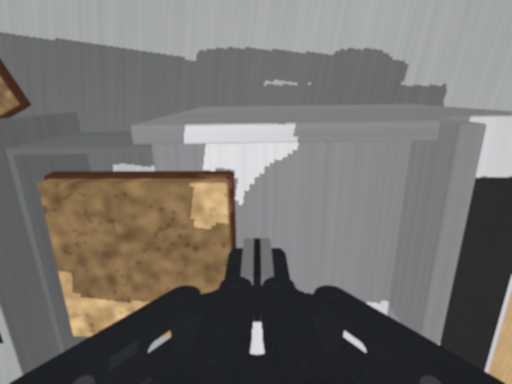

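The back edge at column 235 now meets the finger. I'll push on.

{"method": "drive_tool", "body": {
  "series": [
    {"x":0,"y":-0.2,"z":0,"ax":0,"ay":0,"az":0},
    {"x":0,"y":-0.4,"z":0,"ax":0,"ay":0,"az":0},
    {"x":0,"y":-0.6,"z":0,"ax":0,"ay":0,"az":0},
    {"x":0,"y":-0.8,"z":0,"ax":0,"ay":0,"az":0},
    {"x":0,"y":-1.0,"z":0,"ax":0,"ay":0,"az":0}
  ]
}}

```text
time: 12.58
tool_pos: [0.5905, 0.1288, 0.1547]
tool_rot: [0.533, 0.464, 0.533, -0.465]
contact_force: [-0.4, -0.3, -0.3]
gripper_width: -0.0
```

```bash
python3 -c "
from h import *
import cv2
go([.0,.112,.156])
for n in ['wrist','side']:
  f=cams.grab_frame(n); cv2.imwrite(f'pics/{n}10.png',f['img'])
"
```

```text
t 12.58 unit [0.0239 0.1121 0.1547] F [-0.4 -0.3 -0.3] shift [-0.05 -0.95 -0.  ] turn [ 0.07 -0.    0.  ] w -0.0 q6 -0.05
```

View pics/wrist10.png

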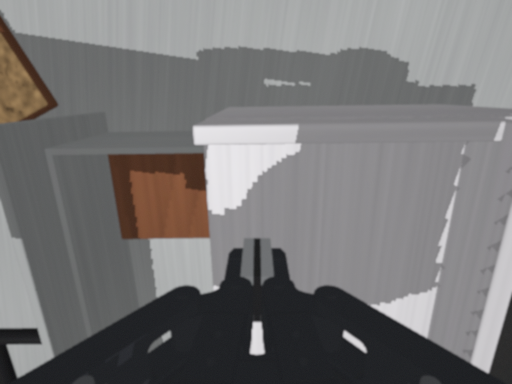

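The coaster has dropped into the pan underside-up, and its brown underside shows at (165,195). I'll lift and go back to the handle.

{"method": "drive_tool", "body": {
  "series": [
    {"x":-1,"y":0,"z":0,"ax":0,"ay":0,"az":0},
    {"x":-2.4,"y":-0.4,"z":0.2,"ax":0,"ay":0,"az":0},
    {"x":-3.5,"y":-1.5,"z":0.8,"ax":0,"ay":0,"az":0},
    {"x":-3.8,"y":-2.9,"z":1.5,"ax":0,"ay":0,"az":0},
    {"x":-3.8,"y":-4.2,"z":2.3,"ax":0,"ay":0,"az":0}
  ],
  "hand": 0.38
}}

```text
time: 13.1
tool_pos: [0.4958, 0.0573, 0.2541]
tool_rot: [0.535, 0.466, 0.532, -0.463]
contact_force: [0.2, -0.8, 1.3]
gripper_width: 0.381
```

```bash
python3 -c "
from h import *
import cv2
go([-.1530,.001,.25])"
```

```text
t 13.1 unit [-0.0794  0.0536  0.2541] F [ 0.2 -0.8  1.3] shift [ 0.15 -2.96  2.08] turn [ 0.09  0.01 -0.08] w 0.38 q6 -0.17
```

{"method": "drive_tool", "body": {
  "series": [
    {"x":0,"y":-1.1,"z":0.8,"ax":0,"ay":0,"az":0},
    {"x":0,"y":-2.2,"z":1.6,"ax":0,"ay":0,"az":0},
    {"x":0.5,"y":-2.95,"z":2.1,"ax":0,"ay":0,"az":0},
    {"x":1,"y":-2.95,"z":2.1,"ax":0,"ay":0,"az":0},
    {"x":1,"y":-2.95,"z":2.1,"ax":0,"ay":0,"az":0}
  ]
}}

```text
time: 13.52
tool_pos: [0.4276, -0.0049, 0.2223]
tool_rot: [0.532, 0.465, 0.534, -0.465]
contact_force: [0.0, -0.6, -1.0]
gripper_width: 0.38
```

```bash
python3 -c "
from h import *
import cv2
go([-.1530,.001,.113])
for n in ['wrist','side']:
  f=cams.grab_frame(n); cv2.imwrite(f'pics/{n}11.png',f['img'])
"
```

```text
t 13.52 unit [-0.1551  0.0009  0.2223] F [ 0.  -0.6 -1. ] shift [4.37 0.1  0.  ] turn [ 0.05 -0.01  0.03] w 0.38 q6 -0.32
```

View pics/wrist11.png

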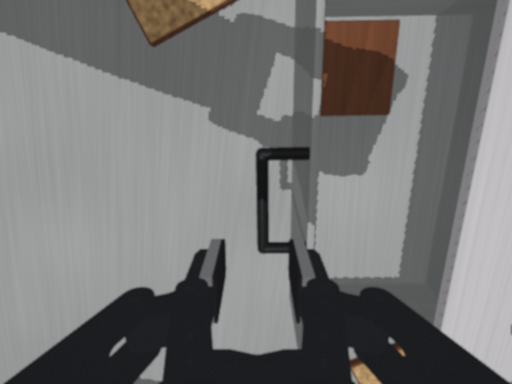

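View pics/side11.png

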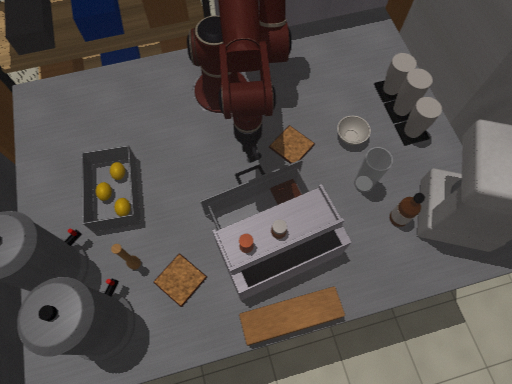

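The coaster lies flat on the pan floor, wrist view (360,68). The bar is at column 263, about 2 mm inward of the jaw middle, so I'll correct for that as I go down.

{"method": "drive_tool", "body": {
  "series": [
    {"x":0.9,"y":0.1,"z":0,"ax":0,"ay":0,"az":0},
    {"x":1.9,"y":0.15,"z":0,"ax":0,"ay":0,"az":0},
    {"x":2.9,"y":0.15,"z":0,"ax":0,"ay":0,"az":0},
    {"x":3.7,"y":0.15,"z":0,"ax":0,"ay":0,"az":0},
    {"x":4.35,"y":0.15,"z":0,"ax":0,"ay":0,"az":0}
  ]
}}

```text
time: 14.03
tool_pos: [0.4333, -0.0032, 0.1149]
tool_rot: [0.533, 0.464, 0.534, -0.464]
contact_force: [0.6, 0.1, 0.2]
gripper_width: 0.379
```

{"method": "drive_tool", "body": {
  "series": [
    {"x":0,"y":0,"z":0,"ax":0,"ay":0,"az":0},
    {"x":0,"y":0,"z":0,"ax":0,"ay":0,"az":0},
    {"x":0,"y":0,"z":0,"ax":0,"ay":0,"az":0},
    {"x":0,"y":0,"z":0,"ax":0,"ay":0,"az":0},
    {"x":0,"y":0,"z":0,"ax":0,"ay":0,"az":0}
  ],
  "hand": 0
}}

```text
time: 14.45
tool_pos: [0.4328, -0.0034, 0.1158]
tool_rot: [0.533, 0.465, 0.534, -0.464]
contact_force: [2.4, 4.1, -10.4]
gripper_width: 0.093
```

```bash
python3 -c "
from h import *
go([-.0415,.002,.113])"
```

```text
t 14.45 unit [-0.1498  0.0016  0.1158] F [  2.4   4.1 -10.4] shift [0.11 4.33 0.02] turn [ 0.08 -0.01 -0.  ] w 0.09 q6 -0.32
```

{"method": "drive_tool", "body": {
  "series": [
    {"x":0,"y":0.3,"z":0,"ax":0,"ay":0,"az":0},
    {"x":0,"y":0.8,"z":0,"ax":0,"ay":0,"az":0},
    {"x":0,"y":1.3,"z":0,"ax":0,"ay":0,"az":0},
    {"x":0,"y":1.8,"z":0,"ax":0,"ay":0,"az":0},
    {"x":0,"y":2.3,"z":0,"ax":0,"ay":0,"az":0}
  ]
}}

```text
time: 14.87
tool_pos: [0.4891, 0.0051, 0.1158]
tool_rot: [0.531, 0.464, 0.535, -0.465]
contact_force: [-4.4, 5.7, -3.8]
gripper_width: 0.093
```

{"method": "drive_tool", "body": {
  "series": [
    {"x":0,"y":0.5,"z":0,"ax":0,"ay":0,"az":0},
    {"x":0,"y":1.0,"z":0,"ax":0,"ay":0,"az":0},
    {"x":0,"y":1.4,"z":0,"ax":0,"ay":0,"az":0},
    {"x":0,"y":1.7,"z":0,"ax":0,"ay":0,"az":0},
    {"x":0,"y":1.9,"z":0,"ax":0,"ay":0,"az":0}
  ]
}}

```text
time: 15.28
tool_pos: [0.5365, 0.0123, 0.1158]
tool_rot: [0.531, 0.465, 0.535, -0.464]
contact_force: [-4.9, 7.7, -4.7]
gripper_width: 0.093
```

{"method": "drive_tool", "body": {
  "series": [
    {"x":0,"y":0.05,"z":0,"ax":0,"ay":0,"az":0},
    {"x":0,"y":0.1,"z":0,"ax":0,"ay":0,"az":0},
    {"x":0,"y":0.15,"z":0,"ax":0,"ay":0,"az":0},
    {"x":0,"y":0.2,"z":0,"ax":0,"ay":0,"az":0}
  ]
}}

```text
time: 15.62
tool_pos: [0.5402, 0.0129, 0.1158]
tool_rot: [0.531, 0.464, 0.536, -0.465]
contact_force: [-9.4, 6.6, -0.8]
gripper_width: 0.088
```

```bash
python3 -c "
from h import *
go([-.0415,.002,.113])"
```

```text
t 15.62 unit [-0.0411  0.0038  0.1158] F [-9.4  6.6 -0.8] shift [ 0.11 -0.02  0.07] turn [ 0.08 -0.05  0.06] w 0.09 q6 -0.25
```

{"method": "drive_tool", "body": {
  "series": [
    {"x":0,"y":0.05,"z":0,"ax":0,"ay":0,"az":0},
    {"x":0,"y":0.1,"z":0,"ax":0,"ay":0,"az":0},
    {"x":0,"y":0.15,"z":0,"ax":0,"ay":0,"az":0},
    {"x":0,"y":0.15,"z":0,"ax":0,"ay":0,"az":0}
  ]
}}

```text
time: 15.95
tool_pos: [0.5402, 0.0129, 0.1157]
tool_rot: [0.528, 0.461, 0.538, -0.467]
contact_force: [-22.0, 4.8, 6.9]
gripper_width: 0.088
```

The force has risen to 22 N with no further motion, so the pan is home. I'll let go and rise.

{"method": "drive_tool", "body": {
  "series": [
    {"x":0,"y":-0.15,"z":0,"ax":0,"ay":0,"az":0},
    {"x":0,"y":-0.15,"z":0,"ax":0,"ay":0,"az":0},
    {"x":0,"y":-0.15,"z":0,"ax":0,"ay":0,"az":0},
    {"x":0,"y":-0.15,"z":0,"ax":0,"ay":0,"az":0},
    {"x":0,"y":-0.15,"z":0,"ax":0,"ay":0,"az":0}
  ],
  "hand": 0.36
}}

```text
time: 16.37
tool_pos: [0.5431, 0.0107, 0.1174]
tool_rot: [0.534, 0.465, 0.532, -0.464]
contact_force: [-0.6, -0.0, -0.2]
gripper_width: 0.365
```

{"method": "drive_tool", "body": {
  "series": [
    {"x":-0.8,"y":0,"z":0,"ax":0,"ay":0,"az":0},
    {"x":-2,"y":0,"z":0,"ax":0,"ay":0,"az":0},
    {"x":-3.2,"y":0,"z":0,"ax":0,"ay":0,"az":0},
    {"x":-4.4,"y":0,"z":0,"ax":0,"ay":0,"az":0},
    {"x":-5,"y":0,"z":0,"ax":0,"ay":0,"az":0}
  ]
}}

```text
time: 16.78
tool_pos: [0.5438, 0.0106, 0.2464]
tool_rot: [0.535, 0.466, 0.531, -0.463]
contact_force: [0.7, 0.0, 1.5]
gripper_width: 0.357
```

{"method": "drive_tool", "body": {
  "series": [
    {"x":0,"y":-1,"z":0,"ax":0,"ay":0,"az":0},
    {"x":0,"y":-2.2,"z":0,"ax":0,"ay":0,"az":0},
    {"x":0,"y":-3,"z":0,"ax":0,"ay":0,"az":0},
    {"x":0,"y":-3,"z":0,"ax":0,"ay":0,"az":0},
    {"x":0,"y":-3,"z":0,"ax":0,"ay":0,"az":0}
  ]
}}

```text
time: 17.2
tool_pos: [0.4676, 0.0005, 0.2418]
tool_rot: [0.534, 0.465, 0.532, -0.464]
contact_force: [0.1, -0.1, -0.1]
gripper_width: 0.36
```

```bash
python3 -c "
from h import *
import cv2
go([-.0415,.002,.113])
for n in ['wrist','side']:
  f=cams.grab_frame(n); cv2.imwrite(f'pics/{n}12.png',f['img'])
"
```

```text
t 17.2 unit [-0.1148  0.001   0.2418] F [ 0.1 -0.1 -0.1] shift [ 5.16  2.92 -0.03] turn [ 0.07  0.01 -0.03] w 0.36 q6 -0.29
```

View pics/wrist12.png

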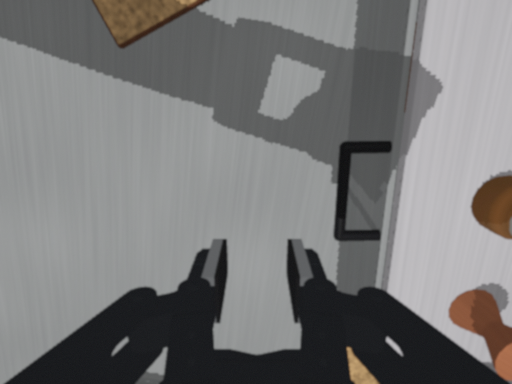

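View pics/side12.png

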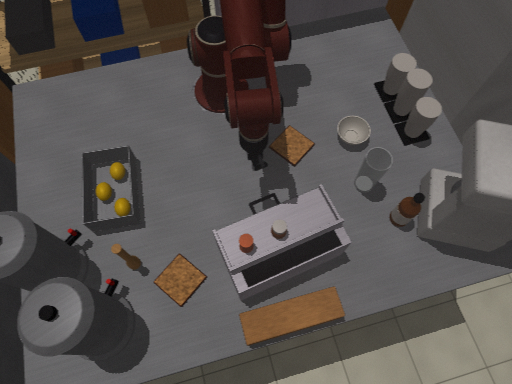

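```bash
python3 -c "
from h import *
f=cams.grab_frame('wrist')
a,b=[unit(plane(f,u,v,.132)) for u,v in [(346,147),(341,236)]]
print(a,b)
t=cams.grab_frame('top')
import cv2
cv2.imwrite('pics/top13.png',cv2.resize(t['img'][80:210,175:325],None,fx=4.5,fy=4.5,interpolation=cv2.INTER_CUBIC))
"
```

```text
[-0.04093796  0.03850222  0.132     ] [-0.03764606 -0.04235438  0.132     ]
```

View pics/top13.png

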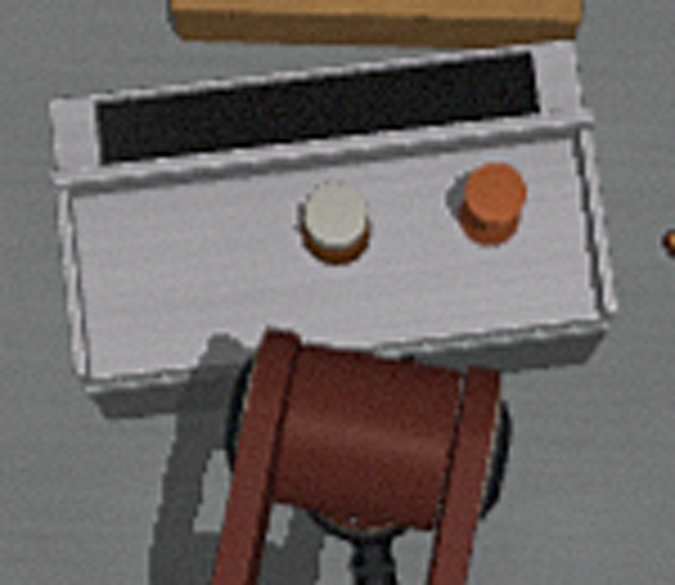

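The bar now stands 39 mm in front of the shelf edge, against 44 mm at the start. The stop was felt, and letting go did not pull the pan back. The jar and jigger have not moved, so I'm handing in.

```bash
python3 -c "
from plant import workorder,sensors
print(sensors.state()['contact_force'],workorder.job_done())"
```

```text
the job is handed in; nothing more can be done
[-0.34562096  0.37617493  1.0659338 ] None
```

I pulled the pan out to its stop, drew the coaster forward and pushed it off the front edge into the pan, then slid the pan home and handed the job in. The robot's clock read about 17 s of the 67 s allowed.

- **Coaster:** I felt its top at about z = 0.166, so the cork stands roughly 7 mm proud. The highest press I read was 12 N, and about 8 N while drawing it forward. The wrist picture showed it lying flat and upside down on the pan floor before I closed the pan. It is hidden under the shelf now, so I could not check it again after closing.
- **Pan:** closing it met a firm stop, with the force rising to 22 N and no further motion. The handle bar then measured about 39 mm in front of the shelf edge, against about 44 mm at the start. The bar was gripped again about 109 mm further in than at the outer stop, which fits the 110 mm travel.
- **Everything else:** the jar, jigger and counter items look unmoved in the last pictures. The arm was clear, with about 1 N of sensor noise.
- **Disagreement:** the unit's yaw came out between 5° and 9° depending on the feature measured. I used 7.5°, and it caused no trouble.

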